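# Fasten the filter cover of an engraver's dust extractor

## Robot

A 6-joint arm with a two-finger parallel gripper is mounted at the origin on the work surface. World frame = base frame: x ahead of the robot, y to its left, z up, the work surface at z = 0. Lengths are in m, angles in rad, forces in N, time in s.
With the tool pointing down it reaches from about 0.3 to 0.775 m from the base axis. Payload 14.6 kg.
Tool frame: the origin (TCP) lies at the very end of the fingers, on their centre line; the grasp point (between the pads) lies 19 mm behind it; z points along the fingers, y is the line along which they close (so a half turn about z gives the same grasp; the last joint's range is limited). The gripper opens to 85 mm and grips with 20 to 120 N. Pads are 22 mm wide; open, the fingers measure 114 mm over their backs; the gripper's body (76 mm by 85 mm) begins 54 mm behind the grasp point. The pads swing forward as they close: fully open they stand 13 mm farther back than shut.
Start: joints at [-1.283, 0.3, 1.521, -0, 1.321, -0.067], TCP at [0.191, -0.516, 0.231] pointing down, gripper open.
Joint ranges: [-3.03, 3.03], [-0.79, 2.21], [0.23, 2.52], [-1.04, 4.18], [0, 3.07], [-2.55, 2.55]. Speed limits (rad/s): [2.22, 2.22, 2.57, 3.14, 3.14, 3.14].

## Interface

Orientations are given as [roll, pitch, yaw] about the fixed x, y, z axes, in that order (R = Rz(yaw) Ry(pitch) Rx(roll)).
In Python, from station import env, read_camera, order gives the robot as it stands.
- The arm moves only by the tool jog_arm, never from a script. Its argument "targets" is a list that holds one entry, the list of rows, each a list of 7 numbers: the shift along the world's x, y, z in mm, then the turn, a rotation vector about the world's x, y, z in degrees, then the opening, from 0 (shut) to 1 (fully open). In form: [[[tx, ty, tz, ax, ay, az, claw], ...]]. A call has 1 to 5 rows; each row shifts and turns the commanded pose from where the row before left it; what a row does not reach is not made up. A row lasts 1/12 s, in which the tool goes at most 41.7 mm and 7.16 degrees, less where a joint would pass 70% of its speed; a pose out of reach is approached as far as the arm can. A call is refused whole if a number of a shift passes 41.7 or a number of a turn 7.16, either way. A call with a gripper value outside its range is refused whole. The fingers move at their own pace and stop on an object; the grip force is fixed at half the most. Time passes only in rows, so rows that do not move let the fingers close. It gives the time, the measured TCP pose, the force, the opening and the grip force at its end, in the units of the state.
- env.sense(): the state, without advancing time (a new reading comes with each control period).
- read_camera(name): name is "scene" or "top"; returns a dict with "color" (480x640x3 uint8, blue, green, red), "range_z" (480x640 float32, m along the optical axis (not along the pixel's ray), 0 where there is no reading), "vertical_fov" (degrees; the focal length in pixels is half the picture's height over the tangent of half this angle, whatever the lens; pixels are square), "cx", "cy" (the principal point, pixels), "dist_coeffs" ([k1, k2, p1, p2, k3] as OpenCV has them; the pictures are not rectified), "T" (4x4, takes a point from camera to world coordinates). Camera axes: x right, y down, z forward; pixel columns grow to the right and rows downward; lengths in m; the calibration is good to about 2 mm. A picture is of the moment at which its call begins.
- order.close_job(): hands the job in; it is judged then, once.
The state is a dict: "t": time; "q": joint angles; "qd": joint speeds; "joint_efforts": joint torques, N m; "ee_pos": TCP position; "tcp_rot": TCP orientation; "contact_force": force on the tool from outside, world axes, zero at the start; "moment": the same for the moment, N m; "gripper_width": finger opening in m; "gripper_force": force on a finger pad.
Only numpy, scipy, OpenCV 4.12 (cv2) and the standard library are available. Lean on these libraries where they do the work, as an engineer would, in place of code of your own. Each camera call takes 0.05 s, during which the arm holds its last target. There are 200 camera calls.

## Task

Fasten the cover of the blue dust-extractor box: take the red T-handled key out of its wooden block, put its blade into the slot of the raised stud, and press gently and turn clockwise until the stud drops into its catch and stays down. Then put the key back, upright and fully down in its block, and leave the other things on the bench as they are.

Things in the scene. Friction and masses are not known exactly. Their poses are not given: they have to be found in the camera images.
- housing: Blue fixed box, 160 (x) by 200 (y) by 88 mm high, aluminium cover on top; origin at the centre of its underside. On the cover two round slotted studs: at (-30, +50) mm in its frame one already fastened, 13 mm high (leave it), at (-30, -50) mm the raised one to fasten. Red marks beside each show the open slot direction, green roughly the caught one. Keep the key under 30 N on it
- stud_top (a point): Centre of the top of the raised stud's steel head (moves and turns with it). Head 30 mm across; its slot runs along its own x axis, 4.5 mm wide, 23 mm long with closed ends, 7 mm deep. At the start the top is 27 mm above the cover (115 mm above the bench)
- press (a joint): How far the stud is pressed down (m): 0 raised, at the start; 0.0045 to 0.0085 (hidden) on its inner track, where it can be turned; 7 mm deeper, 0.0115 to 0.016, in its catch. Track and catch floor yield 1 mm per 9 N, at most 2 mm, then are hard. A rubber ring drags with 3 N: it stays where left. A key lifted out while it bears sideways in the slot pulls the stud up: turn it back 0.06 rad first
- turn (a joint): Turn of the stud (rad), growing clockwise seen from above: 0 to 0.1 at the start. The catch floats: it lies anywhere from 0.95 to 1.45, with 0.03 of room either way, and cannot be seen. Drag 0.04 N m. While raised, a ledge stops it at about 0.3; pressed on to the track it passes under. Kept pressed with 6 to 12 N while turned, it falls 7 mm further over the catch, whose walls then stop the turning
- key: Loose upright T-handled key, 90 g; origin at the centre of the blade's tip, z up. Steel blade 18 (x) by 3 (y) by 20 mm tall; shaft 9 mm across; brass collar 26 mm across from 46 to 52 mm up; red handle bar 50 (x) by 12 mm (y), 76 to 100 mm up: grip it across y. A half turn makes no difference. At the start it stands in the block, collar on the block's top, tip 4 mm above the bench
- block: Wooden key block, fixed, 80 (x) by 64 (y) by 50 mm high, with a hole 24 mm (x) by 12 mm (y) going right through at its centre, holding the key; short burs up to 64 mm high stand along its two ends. Origin at the centre of its underside
- block_mouth (a point): Centre of the hole's mouth at the block's top (50 mm above the bench)
- jar: Glass jar with steel lid, 64 mm across, 75 mm high; bystander; origin under its centre
- driver: Screwdriver lying on the bench; bystander; origin underneath it
- clamp: Wooden ring clamp lying on the bench, 120 by 26 by 22 mm; bystander; origin under its centre
Not all that is in view belongs to the job. Leave any pink look-alike of the key alone.

How it is judged:
By the outcome, as a careful person would: the job done as asked, in the order asked, and still so for the second after the job is handed in, with the robot touching nothing.
It also fails if it takes over 72 s, if anything falls off the work surface, if the arm or the gripper's body presses on something with over 40 N, if the wrist force passes 120 N, or if a joint passes its speed limit or range.

## Working session

There is one attempt and no reset: what is moved stays moved. The work goes in short steps, Python scripts to look and compute and a tool call to move; the robot and the scene stay as the last step left them, time stands still between calls to the robot, and variables do not carry over. Pictures are saved under pics/ and viewed, at most 10 in all, crops included, and the job is handed in when it is done.

Besides the shell and the picture viewer there is one more tool, called as a command line: name --argument value ..., lists and objects as JSON in quotes. jog_arm: Moves the arm, as the interface text tells. Its arguments: {"type":"object","properties":{"targets":{"type":"array"}},"required":["targets"]}

```bash
mkdir -p pics
cat > h.py <<'E'
import numpy as np, cv2
from station import env, read_camera, order
def K(c):
    f=240/np.tan(np.radians(c["vertical_fov"])/2)
    return np.array([[f,0,c["cx"]],[0,f,c["cy"]],[0,0,1.]])
def ray(c,uv,z):
    p=cv2.undistortPoints(np.array(uv,float).reshape(-1,1,2),K(c),np.array(c["dist_coeffs"],float)).reshape(-1,2)
    T=np.array(c["T"]); d=np.c_[p,np.ones(len(p))]@T[:3,:3].T; o=T[:3,3]
    return o+d*((z-o[2])/d[:,2])[:,None]
def proj(c,P):
    Ti=np.linalg.inv(np.array(c["T"])); 
    return cv2.projectPoints(np.array(P,float).reshape(-1,1,3),cv2.Rodrigues(Ti[:3,:3])[0],Ti[:3,3],K(c),np.array(c["dist_coeffs"],float))[0].reshape(-1,2)
def save(): 
    import pickle
    d={n:read_camera(n) for n in("scene","top")}
    pickle.dump(d,open("cams.pkl","wb")); return d
E
python3 - <<'E'
from h import *
d=save()
for n,c in d.items():
    cv2.imwrite(f"pics/{n}0.png",c["color"]); print(n,c["vertical_fov"],c["cx"],c["cy"],c["dist_coeffs"],np.round(c["T"],3).tolist())
s=env.sense(); print(s)
E
```

```text
scene 49.300364331564666 314.68203331339765 235.60701000113994 [-0.03005843  0.          0.          0.          0.        ] [[-0.832, 0.375, -0.41, 1.032], [0.555, 0.574, -0.601, 0.719], [0.01, -0.728, -0.686, 0.807], [0.0, 0.0, 0.0, 1.0]]
top 43.42024578635953 317.9784942355142 256.5603321467068 [0.01829237 0.         0.         0.         0.        ] [[-0.027, -0.994, 0.108, 0.497], [-0.999, 0.029, 0.018, 0.095], [-0.021, -0.107, -0.994, 1.143], [0.0, 0.0, 0.0, 1.0]]
{'t': 0.1, 'q': array([-1.28261981e+00,  3.00402839e-01,  1.52150433e+00, -4.89595571e-06,
        1.32071139e+00, -6.66505382e-02]), 'qd': array([-0.00100855, -0.00218529, -0.0022234 ,  0.00143308, -0.0002259 ,
       -0.00110325]), 'joint_efforts': array([ 2.96150014e-03, -5.44378459e+01, -3.62373126e+01, -1.18918729e-05,
        2.97159553e-03,  3.64099969e-05]), 'ee_pos': array([ 0.19099678, -0.51555129,  0.23079123]), 'tcp_rot': array([-3.14056871e+00, -6.35943887e-05,  3.54828234e-01]), 'contact_force': array([-0.58653397,  0.46673426,  0.57370016]), 'moment': array([-0.02363229,  0.00897594,  0.01971185]), 'gripper_force': 0.0, 'gripper_width': 0.08524551305856619}
```

View pics/top0.png

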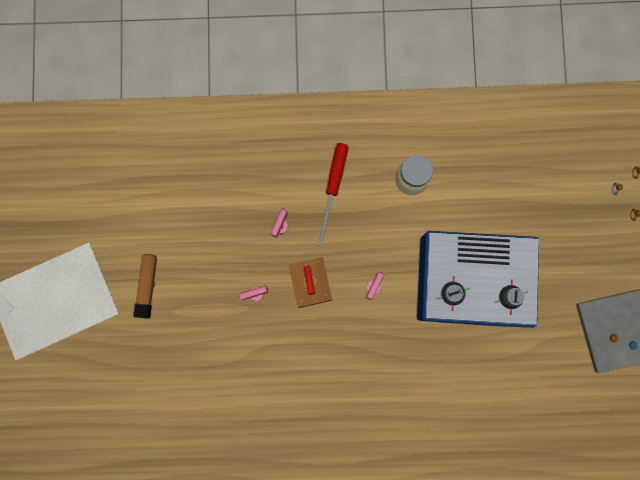

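View pics/scene0.png

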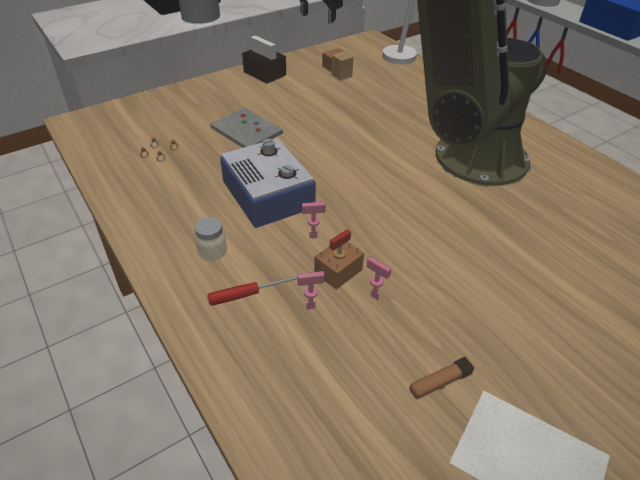

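Top view: the red key sits in the wooden block at (309,280). Pink look-alikes stand at (279,222), (253,293) and (375,286), and the red screwdriver is at (337,170). The key is the only red T-bar in a block, so it fits the description. Raised stud at (512,296), with its slot along the red marks. The fastened one is at (453,293).

```bash
cat > m.py <<'E'
from h import *
import pickle
d=pickle.load(open("cams.pkl","rb"))
c=d["top"];im=c["color"];hsv=cv2.cvtColor(im,cv2.COLOR_BGR2HSV)
def blob(hsv,m,box):
    mm=np.zeros(m.shape,np.uint8);u0,v0,u1,v1=box;mm[v0:v1,u0:u1]=m[v0:v1,u0:u1]
    cs=cv2.findContours(mm,cv2.RETR_EXTERNAL,cv2.CHAIN_APPROX_NONE)[0]
    return max(cs,key=cv2.contourArea)
red=(((hsv[...,0]<6)|(hsv[...,0]>175))&(hsv[...,1]>190)&(hsv[...,2]>80)).astype(np.uint8)*255
def rect(k,z,name):
    b=cv2.boxPoints(cv2.minAreaRect(k)); P=ray(c,b,z); ctr=P.mean(0)
    e=P[1]-P[0],P[2]-P[1]; L=[np.linalg.norm(x) for x in e]; a=e[int(np.argmax(L))]
    print(name,b.mean(0).round(1),"ctr",ctr.round(4),"size",np.round(L,4),"yaw long",np.degrees(np.arctan2(a[1],a[0])).round(1))
rect(blob(hsv,red,(285,255,335,310)),0.1,"key")
wood=((hsv[...,0]<14)&(hsv[...,1]>100)).astype(np.uint8)*255
rect(cv2.convexHull(blob(hsv,wood,(280,250,340,315))),0.05,"block")
cov=((hsv[...,1]<70)&(hsv[...,2]>120)).astype(np.uint8)*255
rect(cv2.convexHull(blob(hsv,cov,(415,225,545,330))),0.088,"cover")
k=blob(hsv,red,(285,255,335,310))
a=cv2.resize(im[225:335,235:395],(800,550),interpolation=cv2.INTER_CUBIC)
b=cv2.resize(im[265:325,435:535],(800,480),interpolation=cv2.INTER_CUBIC)
cv2.imwrite("pics/key_crop.png",a);cv2.imwrite("pics/stud_crop.png",b)
for n in("top","scene"):
  cc=d[n];print(n,"z key/stud",[ (np.array(cc["T"])@np.r_[np.linalg.inv(K(cc))@[u,v,1]*cc["range_z"][v,u],1])[:3].round(3).tolist() for u,v in ([(309,280),(512,290),(514,297)] if n=="top" else [(340,238),(268,147)])])
E
python3 m.py
```

```text
key [308.8 280. ] ctr [0.5693 0.1304 0.1   ] size [0.0112 0.0491] yaw long -171.6
block [309.  280.3] ctr [0.5724 0.1317 0.05  ] size [0.0153 0.0553] yaw long -171.5
cover [482.5 278.1] ctr [ 0.5655 -0.1714  0.088 ] size [0.1504 0.1947] yaw long -95.2
top z key/stud [[0.569, 0.13, 0.104], [0.542, -0.214, 0.114], [0.53, -0.216, 0.116]]
scene z key/stud [[0.573, 0.133, 0.101], [0.539, -0.206, 0.11]]
```

```bash
python3 -c "
import cv2;a=cv2.imread('pics/key_crop.png');b=cv2.imread('pics/stud_crop.png')
cv2.imwrite('pics/both.png',cv2.vconcat([cv2.resize(a,(480,330)),cv2.resize(b,(480,270))]))"
```

```text
(no output)
```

View pics/both.png

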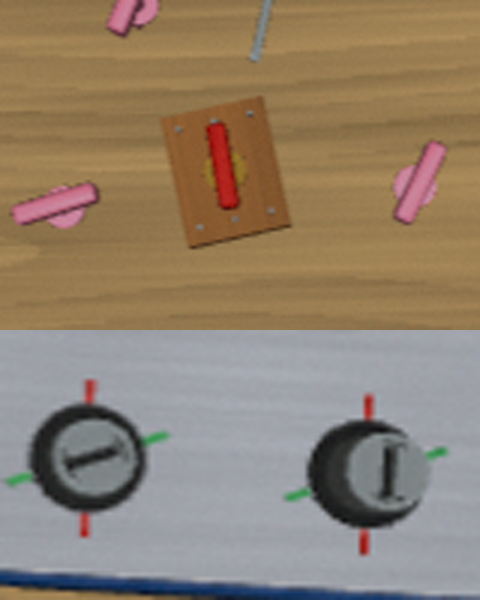

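View pics/stud_crop.png

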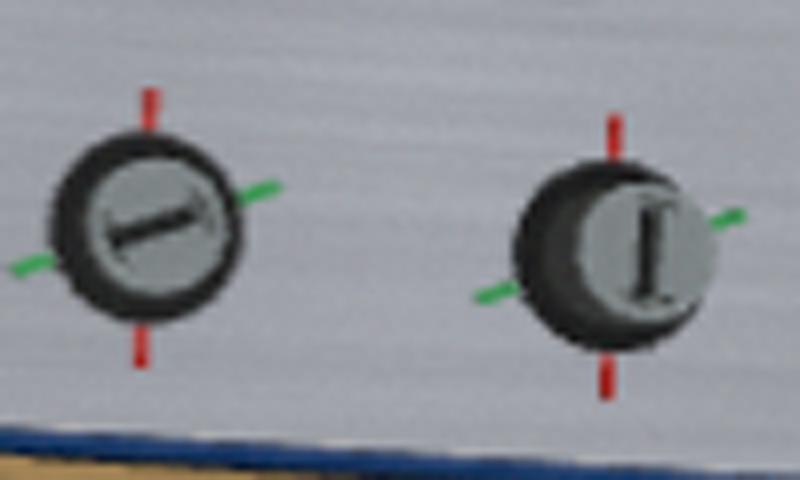

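The crop confirms it: the red bar on the brass collar in the wooden block is the key. The raised stud's head is centred at crop (648,253), or pixel (516,296.6), with its slot along the red marks.

```bash
cat > m2.py <<'E'
from h import *
import pickle
d=pickle.load(open("cams.pkl","rb"))
c=d["top"]
f=lambda l:[(435+(u+.5)/8-.5,265+(v+.5)/8-.5) for u,v in l]
print("head,slot ends\n",ray(c,f([(648.5,252.5),(652,208),(646,298)]),.115).round(4))
m=ray(c,f([(614.5,117),(606,398),(150,90),(140,366)]),.088);print("marks\n",m.round(4))
for a,b in((0,1),(2,3)):e=m[a]-m[b];print(np.degrees(np.arctan2(e[1],e[0])))
print("stud base from marks",m[:2].mean(0).round(4), "other",m[2:].mean(0).round(4))
s=ray(c,f([(652,208),(646,298)]),.115);e=s[0]-s[1];print("slot yaw",np.degrees(np.arctan2(e[1],e[0])))
c=d["scene"];im=c["color"];hsv=cv2.cvtColor(im,cv2.COLOR_BGR2HSV)
red=(((hsv[...,0]<6)|(hsv[...,0]>175))&(hsv[...,1]>150)&(hsv[...,2]>80)).astype(np.uint8)
red[:225]=0;red[252:]=0;red[:,:325]=0;red[:,355:]=0
v,u=np.nonzero(red);print("scene key",ray(c,[((u.min()+u.max())/2,(v.min()+v.max())/2)],.092), "expect px top-est",proj(c,[[.5693,.1304,.092]]),u.min(),u.max(),v.min(),v.max())
print("stud top proj in scene",proj(c,[[.531,-.2165,.115]]))
x=cv2.resize(im[120:190,230:320],(800,622),interpolation=cv2.INTER_CUBIC)[:600];cv2.imwrite("pics/scene_stud.png",x)
E
python3 m2.py
```

```text
head,slot ends
 [[ 0.5312 -0.2186  0.115 ]
 [ 0.5405 -0.2199  0.115 ]
 [ 0.5216 -0.2175  0.115 ]]
marks
 [[ 0.5617 -0.2214  0.088 ]
 [ 0.501  -0.2158  0.088 ]
 [ 0.5703 -0.1215  0.088 ]
 [ 0.5105 -0.1163  0.088 ]]
-5.242624586560967
-4.990902528072857
stud base from marks [ 0.5313 -0.2186  0.088 ] other [ 0.5404 -0.1189  0.088 ]
slot yaw -7.343964915198703
scene key [[0.56316359 0.12062128 0.092     ]] expect px top-est [[340.37129628 240.00744852]] 331 349 230 242
stud top proj in scene [[268.53008692 142.41711317]]
```

jog_arm --targets '[[[15.7,26.9,0,0,0,7,1],[15.7,26.9,0,0,0,7,1],[15.7,26.9,0,0,0,7,1],[15.7,26.9,0,0,0,7,1],[15.7,26.9,0,0,0,7,1]]]'

```text
t: 0.52
ee_pos: [0.2699, -0.3798, 0.231]
tcp_rot: [-3.141, -0.0, 0.971]
contact_force: [-0.1, 0.3, 0.6]
gripper_width: 0.0857
gripper_force: 0.0
```

jog_arm --targets '[[[15.75,26.85,0,0,0,7,1],[15.75,26.85,0,0,0,7,1],[15.75,26.85,0,0,0,7,1],[15.75,26.85,0,0,0,7,1],[15.75,26.85,0,0,0,7,1]]]'

```text
t: 0.93
ee_pos: [0.3487, -0.2455, 0.2311]
tcp_rot: [-3.141, -0.0, 1.582]
contact_force: [1.2, 0.4, 0.2]
gripper_width: 0.085
gripper_force: 0.0
```

jog_arm --targets '[[[15.75,26.85,0,0,0,7,1],[15.75,26.85,0,0,0,7,1],[15.75,26.85,0,0,0,7,1],[15.75,26.85,0,0,0,7,1],[15.75,26.85,0,0,0,7,1]]]'

```text
t: 1.35
ee_pos: [0.4275, -0.1112, 0.2312]
tcp_rot: [-3.141, -0.0, 2.193]
contact_force: [1.5, -1.0, -0.4]
gripper_width: 0.0854
gripper_force: 0.0
```

jog_arm --targets '[[[15.75,26.85,-5,0,0,7,1],[15.75,26.85,-10,0,0,7,1],[15.75,26.85,-15,0,0,7,1],[15.75,26.85,-15,0,0,7,1],[15.75,26.85,-15,0,0,7,1]]]'

```text
t: 1.77
ee_pos: [0.5062, 0.0231, 0.1704]
tcp_rot: [-3.142, -0.0, 2.804]
contact_force: [-0.4, -0.4, 0.4]
gripper_width: 0.0853
gripper_force: 0.0
```

jog_arm --targets '[[[15.8,26.8,-5,0,0,6.93,1],[15.8,26.8,-5,0,0,6.93,1],[15.8,26.8,-5,0,0,6.93,1],[15.8,26.8,0,0,0,6.93,1],[0,0,-15,0,0,0,1]]]'

```text
t: 2.18
ee_pos: [0.5713, 0.1328, 0.1426]
tcp_rot: [3.141, 0.004, -2.99]
contact_force: [0.6, -0.3, -0.8]
gripper_width: 0.0855
gripper_force: 0.0
```

Run:
```python
from h import *
d=save();cv2.imwrite("pics/s1.png",cv2.resize(d["scene"]["color"][170:310,260:420],(800,700))[:600])
s=env.sense();print(s["ee_pos"],s["tcp_rot"],s["q"])
```

```text
[0.5680346  0.12938758 0.13871144] [-3.14144421 -0.00428828 -2.99990231] [ 1.61122489e-01  4.62281276e-01  1.52226855e+00 -7.09509065e-05
  1.16133318e+00 -1.55133612e+00]
```

View pics/s1.png

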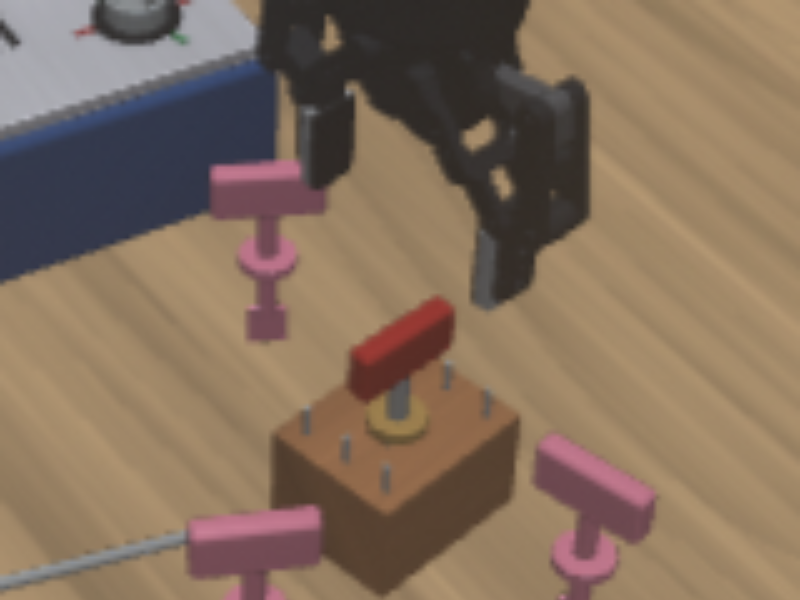

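The fingers straddle the red key squarely and the pink ones are clear of them. Descending to grip.

jog_arm --targets '[[[1,1,-22,0,0,0.3,1],[0,0,-22,0,0,0,1],[0,0,-20,0,0,0,0.6],[0,0,0,0,0,0,0.3],[0,0,0,0,0,0,0.1]]]'

```text
t: 2.7
ee_pos: [0.5696, 0.129, 0.0774]
tcp_rot: [-3.142, -0.002, -2.997]
contact_force: [1.1, 0.5, 0.4]
gripper_width: 0.0518
gripper_force: 0.0
```

jog_arm --targets '[[[0,0,0,0,0,0,0],[0,0,0,0,0,0,0],[0,0,0,0,0,0,0],[0,0,0,0,0,0,0]]]'

```text
t: 3.03
ee_pos: [0.5706, 0.1297, 0.0787]
tcp_rot: [-3.142, 0.002, -2.996]
contact_force: [-1.0, -0.6, 6.0]
gripper_width: 0.0109
gripper_force: 60.6
```

jog_arm --targets '[[[0,0,5,0,0,0,0],[0,0,15,0,0,0,0],[0,0,30,0,0,0,0],[0,0,30,0,0,0,0],[0,-5,25,0,0,0,0]]]'

```text
t: 3.45
ee_pos: [0.57, 0.1252, 0.1847]
tcp_rot: [3.141, 0.001, -2.995]
contact_force: [-0.4, 0.9, -1.1]
gripper_width: 0.0109
gripper_force: 59.4
```

jog_arm --targets '[[[-3,-25,20,0,0,-1.6,0],[-3,-29,20,0,0,-1.6,0],[-3,-29,5,0,0,-1.6,0],[-3,-29,0,0,0,-1.6,0],[-3,-29,0,0,0,-1.6,0]]]'

```text
t: 3.87
ee_pos: [0.5547, -0.0175, 0.2283]
tcp_rot: [-3.141, 0.001, -3.137]
contact_force: [0.3, 1.2, -1.5]
gripper_width: 0.0111
gripper_force: 59.4
```

jog_arm --targets '[[[-3.4,-29,0,0,0,-1.5,0],[-3.4,-29,0,0,0,-1.5,0],[-3.4,-29,0,0,0,-1.5,0],[-3.4,-29,0,0,0,-1.5,0],[-3.4,-29,-4,0,0,-1.5,0]]]'

```text
t: 4.28
ee_pos: [0.5378, -0.1627, 0.2244]
tcp_rot: [-3.141, 0.001, 3.015]
contact_force: [0.8, 0.2, -0.3]
gripper_width: 0.0108
gripper_force: 59.4
```

jog_arm --targets '[[[-3.3,-29,-5,0,0,0,0],[-3.2,-28,-9,0,0,0,0],[0,0,0,0,0,0,0],[0,0,0,0,0,0,0]]]'

```text
t: 4.62
ee_pos: [0.531, -0.2192, 0.209]
tcp_rot: [3.141, -0.001, 3.015]
contact_force: [-0.3, 0.9, -0.8]
gripper_width: 0.0106
gripper_force: 59.2
```

```bash
cat > m3.py <<'E'
from h import *
d=save();s=env.sense();print(s["ee_pos"].round(4),s["tcp_rot"].round(4),s["contact_force"].round(1),s["q"].round(2))
a=cv2.resize(d["scene"]["color"][70:170,220:320],(600,600),interpolation=cv2.INTER_CUBIC)
cv2.imwrite("pics/s2.png",a)
p=s["ee_pos"];print("proj tip", (proj(d["scene"],[p-[0,0,.0747]])-[220,70])*6, "stud",(proj(d["scene"],[[.5312,-.2186,.115]])-[220,70])*6)
E
python3 m3.py
```

```text
[ 0.5316 -0.2177  0.2097] [3.1415e+00 3.0000e-04 3.0170e+00] [ 0.4 -0.1 -1.8] [-0.45  0.37  1.48  0.    1.29 -1.9 ]
proj tip [[285.70230054 390.29591408]] stud [[288.08901911 432.18989476]]
```

View pics/s2.png

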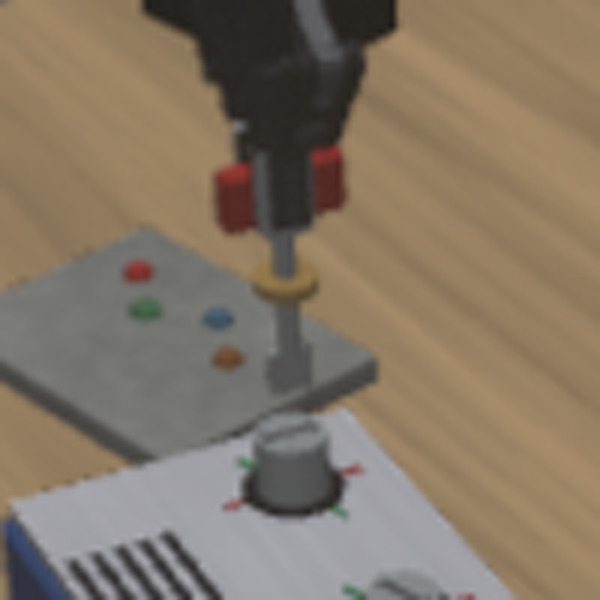

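Scene crop: the blade tip's bottom centre is at about (289,388) and the stud head's centre at about (291.5,433.5). The slot is in line with the blade.

```bash
cat > avg.py <<'E'
from h import *
P=[];F=[];R=[];M=[]
for i in range(6):
    read_camera("top");s=env.sense();P.append(s["ee_pos"]);F.append(s["contact_force"]);R.append(s["tcp_rot"][2]%6.2832);M.append(s["moment"])
print("t",s["t"],"pos",np.mean(P,0).round(4),"sd",np.std(P,0).round(4),"F",np.mean(F,0).round(2),"yaw",np.degrees(np.mean(R)).round(2),"M",np.mean(M,0).round(3))
E
python3 avg.py
python3 - <<'E'
from h import *
import pickle
c=pickle.load(open("cams.pkl","rb"))["scene"]
g=lambda u,v:[((u+.5)/6-.5+220,(v+.5)/6-.5+70)]
print("tip",ray(c,g(289,388),.135),"head",ray(c,g(291.5,433.5),.115))
E
```

```text
t 5.0167 pos [ 0.5318 -0.2175  0.2097] sd [0.     0.0001 0.0001] F [ 0.31  0.29 -1.27] yaw 172.91 M [ 0.003 -0.006  0.012]
tip [[ 0.52963673 -0.2205471   0.135     ]] head [[ 0.5304704  -0.21914228  0.115     ]]
```

jog_arm --targets '[[[0,0,-10,0,0,0,0],[0,0,-8,0,0,0,0],[0,0,0,0,0,0,0],[0,0,-1,0,0,0,0],[0,0,-1,0,0,0,0]]]'

```text
t: 5.43
ee_pos: [0.5315, -0.2183, 0.1891]
tcp_rot: [3.142, -0.0, 3.017]
contact_force: [0.9, -0.2, -1.7]
gripper_width: 0.0108
gripper_force: 59.5
```

jog_arm --targets '[[[0,0,-1,0,0,0,0],[0,0,0,0,0,0,0],[0,0,0,0,0,0,0]]]'

```text
t: 5.68
ee_pos: [0.5315, -0.2183, 0.1884]
tcp_rot: [-3.142, 0.0, 3.017]
contact_force: [-0.4, 1.0, -1.4]
gripper_width: 0.0108
gripper_force: 59.6
```

jog_arm --targets '[[[0,0,-1,0,0,0,0],[0,0,0,0,0,0,0],[0,0,0,0,0,0,0]]]'

```text
t: 5.93
ee_pos: [0.5316, -0.2183, 0.1874]
tcp_rot: [-3.141, 0.0, 3.017]
contact_force: [0.0, 0.7, 0.3]
gripper_width: 0.011
gripper_force: 59.8
```

```bash
python3 avg.py
```

```text
t 6.2333 pos [ 0.5316 -0.2183  0.1874] sd [0. 0. 0.] F [ 0.2  -0.3   1.12] yaw 172.85 M [ 0.017 -0.006 -0.007]
```

jog_arm --targets '[[[0,-0.5,0,0,0,0,0],[0,0,0,0,0,0,0]]]'

```text
t: 6.4
ee_pos: [0.5316, -0.2187, 0.1873]
tcp_rot: [3.141, 0.0, 3.017]
contact_force: [-0.3, 1.0, 1.2]
gripper_width: 0.0111
gripper_force: 59.8
```

jog_arm --targets '[[[0,-0.5,0,0,0,0,0],[0,0,0,0,0,0,0]]]'

```text
t: 6.57
ee_pos: [0.5315, -0.2193, 0.1872]
tcp_rot: [3.141, -0.0, 3.017]
contact_force: [1.0, 0.6, 0.2]
gripper_width: 0.0107
gripper_force: 59.6
```

jog_arm --targets '[[[0,-0.5,0,0,0,0,0],[0,0,0,0,0,0,0]]]'

```text
t: 6.73
ee_pos: [0.5314, -0.2199, 0.187]
tcp_rot: [-3.142, -0.0, 3.017]
contact_force: [-0.2, -0.4, -0.6]
gripper_width: 0.011
gripper_force: 59.4
```

```bash
python3 avg.py
```

```text
t 7.0333 pos [ 0.5314 -0.2198  0.1871] sd [0.     0.     0.0001] F [-0.14  0.32 -1.31] yaw 172.85 M [-0.007 -0.014 -0.019]
```

jog_arm --targets '[[[0,0,-1,0,0,0,0],[0,0,-1,0,0,0,0],[0,0,0,0,0,0,0],[0,0,0,0,0,0,0]]]'

```text
t: 7.37
ee_pos: [0.5315, -0.2198, 0.1852]
tcp_rot: [3.142, -0.0, 3.017]
contact_force: [0.0, -0.7, -1.3]
gripper_width: 0.0104
gripper_force: 59.4
```

```bash
python3 avg.py
```

```text
t 7.6667 pos [ 0.5315 -0.2198  0.1853] sd [0. 0. 0.] F [ 0.48 -0.35 -1.66] yaw 172.85 M [ 0.03  -0.012 -0.   ]
```

The blade is in the slot. Going down to the slot floor, then pressing.

jog_arm --targets '[[[0,0,-1.5,0,0,0,0],[0,0,-1.5,0,0,0,0],[0,0,-1,0,0,0,0],[0,0,0,0,0,0,0],[0,0,0,0,0,0,0]]]'

```text
t: 8.08
ee_pos: [0.5315, -0.2198, 0.1812]
tcp_rot: [3.142, -0.0, 3.017]
contact_force: [0.4, 0.5, -1.0]
gripper_width: 0.0106
gripper_force: 59.4
```

jog_arm --targets '[[[0,0,-1,0,0,0,0],[0,0,-1,0,0,0,0],[0,0,0,0,0,0,0],[0,0,0,0,0,0,0]]]'

```text
t: 8.42
ee_pos: [0.5316, -0.2198, 0.1793]
tcp_rot: [-3.142, 0.0, 3.017]
contact_force: [-0.3, 0.1, -1.3]
gripper_width: 0.0111
gripper_force: 59.5
```

```bash
python3 avg.py
```

```text
t 8.7167 pos [ 0.5316 -0.2198  0.1793] sd [0. 0. 0.] F [ 0.55 -0.04 -0.53] yaw 172.85 M [-0.042 -0.083 -0.015]
```

jog_arm --targets '[[[0,0,-1,0,0,0,0],[0,0,-1,0,0,0,0],[0,0,-1,0,0,0,0],[0,0,-1,0,0,0,0],[0,0,0,0,0,0,0]]]'

```text
t: 9.13
ee_pos: [0.5316, -0.2198, 0.1754]
tcp_rot: [-3.141, 0.0, 3.017]
contact_force: [-0.5, 0.0, 2.5]
gripper_width: 0.011
gripper_force: 60.2
```

jog_arm --targets '[[[0,0,-0.7,0,0,0,0],[0,0,0,0,0,0,0]]]'

```text
t: 9.3
ee_pos: [0.5317, -0.2199, 0.175]
tcp_rot: [-3.141, 0.001, 3.017]
contact_force: [0.3, -0.3, 5.2]
gripper_width: 0.0113
gripper_force: 60.6
```

jog_arm --targets '[[[0,0,-0.7,0,0,0,0],[0,0,0,0,0,0,0]]]'

```text
t: 9.47
ee_pos: [0.5317, -0.2199, 0.1746]
tcp_rot: [-3.141, 0.001, 3.017]
contact_force: [-1.2, 0.7, 8.1]
gripper_width: 0.0111
gripper_force: 60.9
```

```bash
python3 avg.py
```

```text
t 9.7667 pos [ 0.5317 -0.2199  0.1746] sd [0. 0. 0.] F [-1.54  0.59  8.55] yaw 172.85 M [0.18  0.333 0.01 ]
```

jog_arm --targets '[[[0,0,0,0,0,-3,0],[0,0,0,0,0,-4,0],[0,0,0,0,0,-4,0],[0,0,0,0,0,-4,0],[0,0,0,0,0,0,0]]]'

```text
t: 10.18
ee_pos: [0.5317, -0.2203, 0.1746]
tcp_rot: [-3.141, 0.002, 2.75]
contact_force: [-0.6, -1.9, 7.2]
gripper_width: 0.011
gripper_force: 60.8
```

```bash
python3 avg.py
```

```text
t 10.4833 pos [ 0.5317 -0.2203  0.1746] sd [0. 0. 0.] F [-1.11 -1.48  7.35] yaw 157.83 M [-0.412  0.301  0.003]
```

jog_arm --targets '[[[0,0,0,0,0,-4,0],[0,0,0,0,0,-4,0],[0,0,0,0,0,-4,0],[0,0,0,0,0,-4,0],[0,0,0,0,0,0,0]]]'

```text
t: 10.9
ee_pos: [0.5317, -0.2205, 0.1746]
tcp_rot: [-3.141, 0.002, 2.471]
contact_force: [-1.4, -2.5, 6.8]
gripper_width: 0.0111
gripper_force: 60.8
```

```bash
python3 avg.py
```

```text
t 11.2 pos [ 0.5317 -0.2204  0.1746] sd [0. 0. 0.] F [-1.32 -2.48  7.4 ] yaw 141.82 M [-0.636  0.304  0.007]
```

jog_arm --targets '[[[0,0,0,0,0,-4,0],[0,0,0,0,0,-4,0],[0,0,0,0,0,-4,0],[0,0,0,0,0,-4,0],[0,0,0,0,0,0,0]]]'

```text
t: 11.62
ee_pos: [0.5316, -0.2206, 0.1747]
tcp_rot: [-3.141, 0.002, 2.192]
contact_force: [-1.8, -3.5, 8.0]
gripper_width: 0.011
gripper_force: 60.9
```

```bash
python3 avg.py; python3 -c "
from h import *
c=read_camera('scene')['color'];cv2.imwrite('pics/s3.png',cv2.resize(c[80:180,220:320],(600,600),interpolation=cv2.INTER_CUBIC))"
```

```text
t 11.9167 pos [ 0.5316 -0.2206  0.1746] sd [0. 0. 0.] F [-2.37 -3.96  7.45] yaw 125.82 M [-0.916  0.526  0.007]
```

View pics/s3.png

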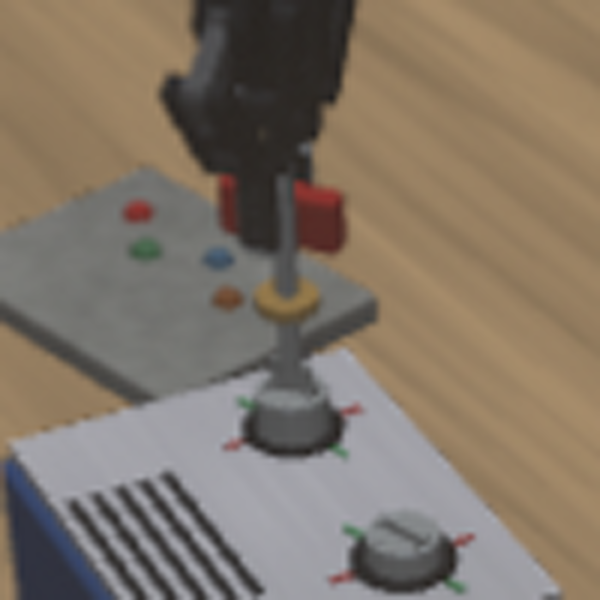

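The blade is seated and the stud is down on its track. I'll ease the side force and keep turning.

jog_arm --targets '[[[-0.3,-0.6,0,0,0,-3,0],[0,0,0,0,0,-3,0],[0,0,0,0,0,0,0]]]'

```text
t: 12.22
ee_pos: [0.5313, -0.221, 0.1746]
tcp_rot: [-3.142, 0.002, 2.088]
contact_force: [-2.1, -2.3, 8.0]
gripper_width: 0.0114
gripper_force: 60.8
```

jog_arm --targets '[[[0,0,0,0,0,-2.5,0],[0,0,0,0,0,-2.5,0],[0,0,0,0,0,0,0]]]'

```text
t: 12.47
ee_pos: [0.5313, -0.2211, 0.1746]
tcp_rot: [-3.142, 0.002, 2.002]
contact_force: [-2.0, -2.4, 8.5]
gripper_width: 0.0108
gripper_force: 60.9
```

jog_arm --targets '[[[0,0,0,0,0,-2.5,0],[0,0,0,0,0,-2.5,0],[0,0,0,0,0,0,0]]]'

```text
t: 12.72
ee_pos: [0.5312, -0.2211, 0.1747]
tcp_rot: [3.142, 0.002, 1.914]
contact_force: [-2.6, -4.2, 7.7]
gripper_width: 0.011
gripper_force: 60.9
```

jog_arm --targets '[[[-0.2,-0.3,0,0,0,-2,0],[0,0,0,0,0,-2,0],[0,0,0,0,0,0,0]]]'

```text
t: 12.97
ee_pos: [0.5311, -0.2213, 0.1746]
tcp_rot: [3.141, 0.002, 1.845]
contact_force: [-2.1, -1.8, 6.7]
gripper_width: 0.0107
gripper_force: 60.7
```

jog_arm --targets '[[[0,0,0,0,0,-2,0],[0,0,0,0,0,-2,0],[0,0,0,0,0,0,0]]]'

```text
t: 13.22
ee_pos: [0.531, -0.2212, 0.1742]
tcp_rot: [3.142, 0.001, 1.776]
contact_force: [-1.7, -3.9, 4.1]
gripper_width: 0.0109
gripper_force: 60.3
```

jog_arm --targets '[[[0,0,0,0,0,-2,0],[0,0,0,0,0,-2,0],[0,0,0,0,0,0,0]]]'

```text
t: 13.47
ee_pos: [0.5308, -0.221, 0.1738]
tcp_rot: [-3.141, 0.001, 1.707]
contact_force: [-1.6, -3.7, 2.5]
gripper_width: 0.011
gripper_force: 60.0
```

It's dropping into the catch. Pressing down.

jog_arm --targets '[[[0,0,-1,0,0,2,0],[0,0,-1,0,0,0,0],[0,0,-1,0,0,0,0],[0,0,0,0,0,0,0]]]'

```text
t: 13.8
ee_pos: [0.531, -0.2206, 0.1706]
tcp_rot: [-3.141, -0.0, 1.743]
contact_force: [-0.4, -1.6, 0.3]
gripper_width: 0.0106
gripper_force: 59.7
```

```bash
python3 avg.py
```

```text
t 14.1 pos [ 0.5309 -0.2206  0.1706] sd [0. 0. 0.] F [ 0.15 -1.98 -0.43] yaw 99.84 M [-0.382 -0.004  0.022]
```

jog_arm --targets '[[[0,0,-1,0,0,0,0],[0,0,-1,0,0,0,0],[0,0,-1,0,0,0,0],[0,0,0,0,0,0,0]]]'

```text
t: 14.43
ee_pos: [0.5311, -0.2207, 0.1682]
tcp_rot: [3.141, 0.0, 1.743]
contact_force: [-1.6, -0.1, 2.5]
gripper_width: 0.0111
gripper_force: 60.4
```

jog_arm --targets '[[[0,0,-0.8,0,0,0,0],[0,0,0,0,0,0,0],[0,0,0,0,0,0,0]]]'

```text
t: 14.68
ee_pos: [0.5312, -0.2207, 0.1677]
tcp_rot: [3.141, 0.0, 1.743]
contact_force: [-2.4, 0.2, 7.9]
gripper_width: 0.0108
gripper_force: 60.8
```

jog_arm --targets '[[[0,0,-0.4,0,0,0,0],[0,0,0,0,0,0,0],[0,0,0.8,0,0,1,0],[0,0,0.6,0,0,1,0],[0,0,0,0,0,0,0]]]'

```text
t: 15.1
ee_pos: [0.5312, -0.2206, 0.1682]
tcp_rot: [3.141, 0.0, 1.779]
contact_force: [-0.8, -1.2, 4.2]
gripper_width: 0.0107
gripper_force: 60.0
```

```bash
python3 avg.py
```

```text
t 15.4 pos [ 0.5311 -0.2207  0.1682] sd [0. 0. 0.] F [-0.31 -0.16  4.35] yaw 101.84 M [-0.047  0.032 -0.007]
```

jog_arm --targets '[[[0,0,0.7,0,0,0,0],[0,0,0.7,0,0,0,0],[0,0,0.7,0,0,0,0],[0,0,0,0,0,0,0]]]'

```text
t: 15.73
ee_pos: [0.5308, -0.2207, 0.1699]
tcp_rot: [-3.141, -0.0, 1.778]
contact_force: [-0.2, -0.8, -2.0]
gripper_width: 0.0112
gripper_force: 59.3
```

jog_arm --targets '[[[0,0,1,0,0,0,0],[0,0,0,0,0,0,0],[0,0,0,0,0,0,0]]]'

```text
t: 15.98
ee_pos: [0.531, -0.2207, 0.1712]
tcp_rot: [-3.141, -0.0, 1.778]
contact_force: [-0.2, -0.6, -1.2]
gripper_width: 0.011
gripper_force: 59.4
```

```bash
python3 avg.py
```

```text
t 16.2833 pos [ 0.531  -0.2207  0.1711] sd [0. 0. 0.] F [-0.12 -0.72 -1.32] yaw 101.85 M [-0.157  0.042 -0.009]
```

jog_arm --targets '[[[0,0,1,0,0,0,0],[0,0,1.5,0,0,0,0],[0,0,2,0,0,0,0],[0,0,3,0,0,0,0],[0,0,4,0,0,0,0]]]'

```text
t: 16.7
ee_pos: [0.531, -0.2206, 0.1829]
tcp_rot: [-3.141, -0.0, 1.778]
contact_force: [-0.1, 0.5, -1.2]
gripper_width: 0.0106
gripper_force: 59.4
```

jog_arm --targets '[[[0,0,10,0,0,0,0],[0,0,10,0,0,0,0],[0,0,10,0,0,0,0],[0,0,0,0,0,0,0],[0,0,0,0,0,0,0]]]'

```text
t: 17.12
ee_pos: [0.5312, -0.2208, 0.2135]
tcp_rot: [3.14, 0.001, 1.778]
contact_force: [0.1, 0.2, -1.6]
gripper_width: 0.011
gripper_force: 59.4
```

```bash
python3 avg.py; python3 -c "
from h import *
c=read_camera('scene')['color'];cv2.imwrite('pics/s4.png',cv2.resize(c[60:180,220:340],(600,600),interpolation=cv2.INTER_CUBIC))"
```

```text
t 17.4167 pos [ 0.5309 -0.2206  0.2123] sd [0.0001 0.     0.0002] F [-0.32  0.06 -1.01] yaw 101.85 M [ 0.009 -0.021  0.   ]
```

View pics/s4.png

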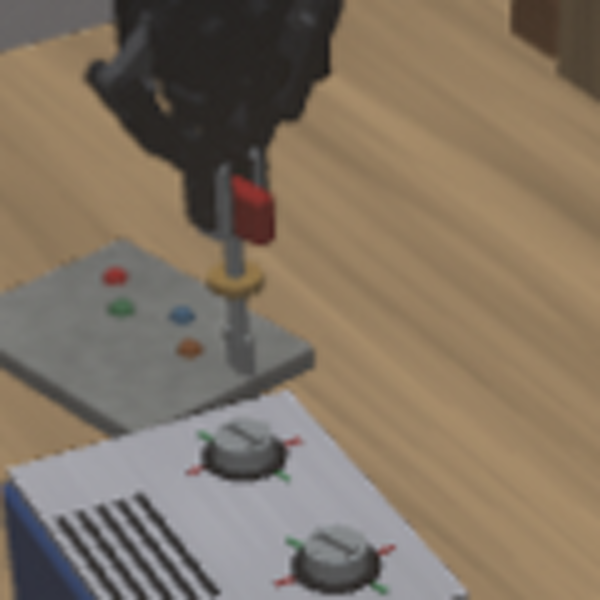

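The stud is now as low as the fastened one, with its slot along the green marks. Taking the key back.

jog_arm --targets '[[[3,20,12,0,0,6.5,0],[3,27,10,0,0,6.5,0],[3,27,0,0,0,6.5,0],[3,27,0,0,0,6.5,0],[3,27,0,0,0,6.5,0]]]'

```text
t: 17.88
ee_pos: [0.546, -0.0915, 0.2347]
tcp_rot: [3.142, 0.0, 2.35]
contact_force: [0.0, -1.1, -1.4]
gripper_width: 0.0108
gripper_force: 59.4
```

jog_arm --targets '[[[3,27,0,0,0,6.5,0],[3,27,0,0,0,6.5,0],[3,27,0,0,0,6.5,0],[3,27,0,0,0,6.5,0],[3,27,0,0,0,6.5,0]]]'

```text
t: 18.3
ee_pos: [0.561, 0.0437, 0.2346]
tcp_rot: [-3.142, -0.0, 2.918]
contact_force: [0.9, -0.8, -1.7]
gripper_width: 0.0109
gripper_force: 59.4
```

jog_arm --targets '[[[3,27,0,0,0,6.5,0],[3,27,0,0,0,6.5,0],[3,27,0,0,0,6.5,0],[0,6,0,0,0,2,0],[0,0,0,0,0,0,0]]]'

```text
t: 18.72
ee_pos: [0.5698, 0.1308, 0.2343]
tcp_rot: [3.142, -0.001, -2.992]
contact_force: [-0.1, -0.9, -1.2]
gripper_width: 0.0111
gripper_force: 59.5
```

```bash
python3 avg.py
```

```text
t 19.0167 pos [0.57   0.1285 0.2346] sd [0.0001 0.0005 0.0002] F [ 0.14  0.04 -0.94] yaw 188.22 M [-0.02   0.012 -0.   ]
```

jog_arm --targets '[[[0,1.3,-30,0,0,0,0],[0,0,-30,0,0,0,0],[0,0,-25,0,0,0,0],[0,0,-15,0,0,0,0],[0,0,0,0,0,0,0]]]'

```text
t: 19.43
ee_pos: [0.5686, 0.1297, 0.1313]
tcp_rot: [-3.141, -0.005, -2.998]
contact_force: [-0.2, -0.4, -0.5]
gripper_width: 0.0108
gripper_force: 59.4
```

jog_arm --targets '[[[0,0,-6,0,0,0,0],[0,0,-6,0,0,0,0],[0,0,-6,0,0,0,0],[0,0,0,0,0,0,0]]]'

```text
t: 19.77
ee_pos: [0.5698, 0.1305, 0.1161]
tcp_rot: [-3.142, -0.0, -2.996]
contact_force: [-0.6, -0.2, -2.0]
gripper_width: 0.0108
gripper_force: 59.4
```

```bash
python3 avg.py
```

```text
t 20.0667 pos [0.5702 0.1306 0.1171] sd [0.0001 0.     0.0002] F [-0.3  -0.02 -1.02] yaw 188.35 M [ 0.01  -0.013 -0.001]
```

In the hole with no contact. Lowering until the collar seats.

jog_arm --targets '[[[0,-0.5,-10,0,0,0,0],[0,0,-10,0,0,0,0],[0,0,-10,0,0,0,0],[0,0,-5,0,0,0,0],[0,0,0,0,0,0,0]]]'

```text
t: 20.48
ee_pos: [0.5692, 0.13, 0.0797]
tcp_rot: [-3.142, -0.003, -2.996]
contact_force: [-1.0, -0.6, -1.0]
gripper_width: 0.0109
gripper_force: 59.6
```

jog_arm --targets '[[[0,0,-2,0,0,0,0],[0,0,-2,0,0,0,0],[0,0,0,0,0,0,0],[0,0,0,0,0,0,0]]]'

```text
t: 20.82
ee_pos: [0.5705, 0.1302, 0.0787]
tcp_rot: [-3.142, 0.001, -2.996]
contact_force: [-2.5, -1.4, 5.3]
gripper_width: 0.0108
gripper_force: 60.3
```

```bash
python3 avg.py
```

```text
t 21.1167 pos [0.5705 0.1302 0.0787] sd [0. 0. 0.] F [-1.74 -0.59  5.2 ] yaw 188.35 M [-0.115  0.375  0.004]
```

jog_arm --targets '[[[0,0,1,0,0,0,0.2],[0,0,0,0,0,0,0.5],[0,0,0,0,0,0,0.8],[0,0,0,0,0,0,0.8],[0,0,0,0,0,0,0.8]]]'

```text
t: 21.53
ee_pos: [0.57, 0.1301, 0.0786]
tcp_rot: [3.142, -0.0, -2.996]
contact_force: [-0.1, -0.2, 1.2]
gripper_width: 0.0651
gripper_force: 0.0
```

jog_arm --targets '[[[0,0,20,0,0,0,0.8],[0,0,35,0,0,0,0.8],[0,0,40,0,0,0,0.8],[-20,0,40,0,0,0,0.8],[-40,0,20,0,0,0,0.8]]]'

```text
t: 21.95
ee_pos: [0.516, 0.1301, 0.2336]
tcp_rot: [3.141, 0.006, -2.997]
contact_force: [0.0, 0.2, 1.9]
gripper_width: 0.0685
gripper_force: 0.0
```

jog_arm --targets '[[[-40,0,10,0,0,0,0.8],[-40,0,0,0,0,0,0.8],[-30,0,0,0,0,0,0.8],[0,0,0,0,0,0,0.8],[0,0,0,0,0,0,0.8]]]'

```text
t: 22.37
ee_pos: [0.4036, 0.1302, 0.2403]
tcp_rot: [3.141, 0.002, -2.995]
contact_force: [1.3, -0.3, -0.5]
gripper_width: 0.0682
gripper_force: 0.0
```

```bash
python3 avg.py; python3 -c "
from h import *
c=read_camera('scene');cv2.imwrite('pics/s5.png',cv2.resize(c['color'][110:310,190:450],(780,600),interpolation=cv2.INTER_CUBIC))"
```

```text
t 22.6667 pos [0.4047 0.1301 0.2395] sd [0.0002 0.0001 0.0003] F [0.46 0.16 0.12] yaw 188.34 M [-0.004 -0.023  0.003]
```

View pics/s5.png

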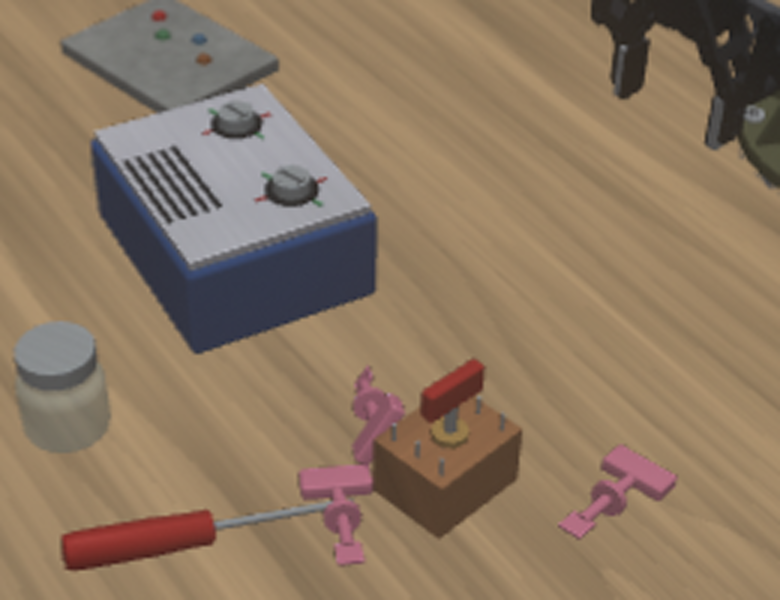

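The red key is back upright with its collar on the block, and both studs are down. But all three pink look-alikes now seem to be lying flat, though they stood at the start. I'll check when that happened.

Run:
```python
from h import *
import pickle
old=pickle.load(open("cams.pkl","rb"))
new={n:read_camera(n) for n in("scene","top")}
start={"scene":cv2.imread("pics/scene0.png"),"top":cv2.imread("pics/top0.png")}
def pk(im,l):
    h=cv2.cvtColor(im,cv2.COLOR_BGR2HSV);m=((h[...,0]>160)&(h[...,0]<178)&(h[...,1]>60)&(h[...,1]<190)&(h[...,2]>110)).astype(np.uint8)
    m=cv2.morphologyEx(m,cv2.MORPH_CLOSE,np.ones((3,3)))
    n,_,st,ce=cv2.connectedComponentsWithStats(m)
    print(l,[(st[i].tolist(),ce[i].round().tolist()) for i in range(1,n) if st[i][4]>25])
for n in("scene","top"):
    pk(start[n],n+" t0");pk(old[n]["color"],n+" t4.6");pk(new[n]["color"],n+" now")
a=[cv2.resize(x[195:335,230:400],(390,321)) for x in(start["top"],old["top"]["color"],new["top"]["color"])]
b=cv2.resize(old["scene"]["color"][190:320,290:420],(390,321))
cv2.imwrite("pics/cmp.png",cv2.vconcat([cv2.hconcat([a[0],a[1]]),cv2.hconcat([a[2],b])])[:600])
```

```text
scene t0 [([302, 202, 23, 6, 112], [313.0, 204.0]), ([308, 217, 11, 9, 68], [313.0, 221.0]), ([368, 257, 23, 16, 123], [379.0, 264.0]), ([298, 271, 26, 9, 153], [310.0, 275.0]), ([371, 276, 12, 11, 86], [377.0, 281.0]), ([304, 287, 13, 11, 94], [310.0, 292.0])]
scene t4.6 [([302, 202, 23, 6, 109], [313.0, 204.0]), ([308, 217, 11, 9, 67], [313.0, 221.0]), ([368, 257, 23, 16, 123], [379.0, 264.0]), ([298, 271, 26, 9, 147], [310.0, 275.0]), ([371, 276, 12, 11, 84], [377.0, 281.0]), ([304, 287, 13, 10, 91], [310.0, 292.0])]
scene now [([290, 232, 35, 66, 690], [307.0, 266.0]), ([377, 259, 38, 30, 406], [396.0, 272.0])]
top t0 [([271, 209, 17, 27, 255], [280.0, 224.0]), ([367, 272, 17, 27, 243], [374.0, 285.0]), ([239, 286, 28, 15, 254], [254.0, 293.0])]
top t4.6 [([271, 209, 17, 27, 259], [280.0, 224.0]), ([366, 272, 18, 27, 242], [374.0, 285.0]), ([239, 286, 28, 15, 253], [254.0, 293.0])]
top now [([286, 224, 88, 65, 980], [329.0, 254.0]), ([256, 301, 33, 55, 578], [270.0, 334.0])]
```

View pics/cmp.png

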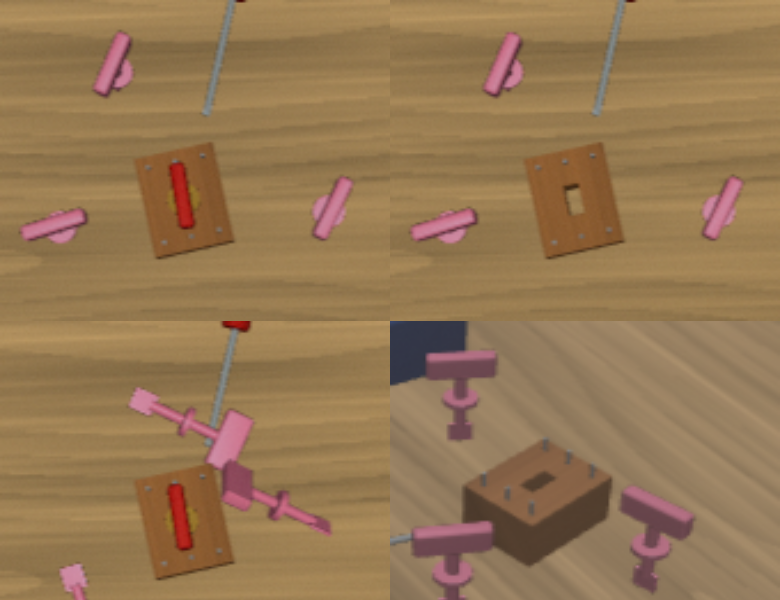

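The pink ones were still untouched at 4.6 s. They toppled later, with no contact showing in any force reading I took. They stand on 3 mm blades and the task says to leave them alone, so I won't touch them. The key stands just as it did at the start and the stud is down, so I'm handing in.

```bash
python3 -c "
from h import *
print(order.close_job())"
```

```text
the job is handed in; nothing more can be done
None
```

The stud is fastened down in its catch, the red key is back upright and fully seated in its block, and the job is handed in; however, the three pink look-alikes, standing until at least 4.6 s, were lying flat by the end (one across the screwdriver's shaft) – I don't know why, saw no contact in the force readings, and left them as they lay.

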